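# Shut down the sole warmer

### The job

Shut down the cobbler's sole warmer: first turn its thermostat (the larger of the two knobs) anticlockwise all the way to its end stop, then lift the cork sole off the hot plate and lay it gently on the rubber-topped cooling block, right side up as it is, centred and straight along the block, and let go. Leave the smaller timer knob at its setting and the other things on the bench where they are.

Things in the scene. Friction and masses are not known exactly. Their poses are not given: they have to be found in the camera images.
- warmer: grey bench-top sole warmer, fixed, 240 (x) x 250 (y) x 60 mm high; origin under its centre, z up. Its flat top, 60 mm up, carries a bare steel hot plate 220 x 115 mm centred at y = +60 mm, and an aluminium control panel 220 x 110 mm centred at y = -62.5 mm with the two black knobs, 100 mm apart along x (either may be the nearer)
- thermostat (a joint): angle of the larger knob: 0 = off, its anticlockwise end stop; grows clockwise seen from above, up to 4.7 rad; it starts 1.4 to 2.7 rad clockwise of off
- thermostat_grip (a point): on the larger knob's vertical axis, 9 mm below its top (knob top 105 mm above the bench). The knob is a black disc 66 mm across and 8 mm thick with an upright grip bar across it, 63 mm long, 14 mm thick, rising 32 mm above the disc. The point turns with the knob: its x axis lies along the bar, z up; a white pointer line is on the bar's -x half. The black base disc is 86 mm across
- timer (a joint): angle of the smaller knob, same sense as the thermostat; to be left as it is
- timer_grip (a point): on the smaller knob's vertical axis, 9 mm below its top (knob top 99 mm above the bench): same make, disc 40 mm across, bar 38 mm long and 14 mm thick, base disc 60 mm across; x along the bar
- timer_mark (a point): pointer end of the smaller knob's bar, 18 mm from its axis; it turns with the knob
- sole: plain rigid cork shoe sole lying flat on the hot plate, 190 mm long, 24 mm thick, about 0.16 kg; origin on its underside at mid-length, x along its length to the toe, z up. Forefoot 74 mm wide around x = +58 mm, heel 62 mm wide around x = -64 mm, straight parallel-sided waist 56 mm wide from x = -40 to +15 mm: grip it there
- block: fixed cooling block, wood with a black rubber top, 250 (x) x 125 (y) x 30 mm high; origin under its centre
- block_top (a point): centre of the block's flat rubber top (235 x 110 mm), 30 mm above the bench; x along the block's length, z up
- spool: white plastic thread spool standing upright between warmer and block, 42 mm across, 80 mm high; origin under its centre
- hammer: wooden-handled hammer lying to the left, 260 mm long, origin at mid-length on the bench
- tin: dark steel polish tin, 76 mm across, 62 mm high, at the far side; origin under its centre
- jar: amber glass jar with black cap, 72 mm across, 100 mm high, at the far side; origin under its centre
- brush: wooden brush lying at the far side, 200 mm long, origin at mid-length
- last: wooden shoe last (foot form), about 230 mm long, 85 mm high, lying to the right; origin under its middle

How it is judged:
By the outcome, as a careful person would: the job done as asked, in the order asked, and still so for the second after the job is handed in, with the robot touching nothing.
It also fails if it takes over 72 s, if anything falls off the work surface, if the arm or the gripper's body presses on something with over 40 N, if the wrist force passes 120 N, or if a joint passes its speed limit or range.

### The arm

A 6-joint arm with a two-finger parallel gripper is mounted at the origin on the work surface. World frame = base frame: x ahead of the robot, y to its left, z up, the work surface at z = 0. Lengths are in m, angles in rad, forces in N, time in s.
With the tool pointing down it reaches from about 0.325 to 0.775 m from the base axis. Payload 5.5 kg.
Tool frame: the origin (TCP) lies midway between the tips of the shut fingers; the grasp point (between the pads) lies 19 mm behind it; z points along the fingers, y is the direction in which the jaws open and shut (so a half turn about z gives the same grasp; the last joint's range is limited). The gripper opens to 88 mm and grips with 3 to 60 N. Pads are 20 mm wide; open, the fingers measure 115 mm over their backs; the gripper's body (75 mm by 178 mm) begins 61 mm behind the grasp point.
Start: joints at [-1.407, 0.091, 1.231, -0, 1.82, -0.057], TCP at [0.131, -0.585, 0.19] pointing down, gripper open.
Joint ranges: [-2.87, 2.87], [-0.86, 2.18], [0.17, 2.46], [-1.51, 4.65], [0.06, 2.69], [-2.65, 2.65]. Speed limits (rad/s): [2.57, 2.57, 3.01, 3.14, 3.14, 3.14].

### API

Orientations are given as [roll, pitch, yaw] about the fixed x, y, z axes, in that order (R = Rz(yaw) Ry(pitch) Rx(roll)).
In Python, from cell import r gives the robot as it stands. Calls block until the motion is done:
- r.move_ptp(position, orientation): joint-space move of the TCP to a pose.
- r.move_straight(position, ori=None, rate=0.15, force_limit=None): straight line of the TCP; ori=None keeps the orientation; rate is the mean speed in m/s. With force_limit (N) it stops when the force on the tool has changed by that much, and returns True; else False.
- r.move_joints(angles): joint-space move.
- r.release() and r.close(force=None): open the fingers fully, or close them until they stop; force is the grip in N (None keeps the last).
- r.wait(seconds).
- r.solve_ik(position, orientation): joint angles nearest the present ones, or None.
- r.snapshot(name): name is "scene" or "top" or "wrist"; returns a dict with "frame" (480x640x3 uint8, red, green, blue), "mtx" (3x3 intrinsics, pixels), "R" (3x3) and "t" (3): a world point X has camera coordinates R X + t. Camera axes: x right, y down, z forward; pixel columns grow to the right and rows downward; lengths in m; the calibration is good to about 2 mm. A picture is of the moment at which its call begins. There is no depth.
A pose or a line that the arm cannot do raises r.IKError and nothing moves.
- r.sign_off(): hands the job in, once; it reports no verdict.
Readings, each from a call of its own:
- r.get_clock(): time.
- r.get_joint_pos(): joint angles.
- r.get_joint_vel(): joint speeds.
- r.get_joint_efforts(): joint torques, N m.
- r.get_tool_pos(): TCP position.
- r.get_tool_rot(): TCP orientation.
- r.get_contact_force(): force on the tool from outside, world axes, zero at the start.
- r.get_torque(): the same for the moment, N m.
- r.get_finger_gap(): finger opening in m.
Only numpy, scipy, OpenCV 4.12 (cv2) and the standard library are available. Lean on these libraries where they do the work, as an engineer would, in place of code of your own. Each camera call takes 0.05 s, during which the arm holds its last target.

## Working session

There is one attempt and no reset: what is moved stays moved. The work goes in short steps, each a Python script; the robot and the scene stay as the last script left them, time stands still between calls to the robot, and variables do not carry over. Pictures are saved under pics/ and viewed, and the job is handed in when it is done.

```bash
mkdir -p pics; ls
python3 - <<'E'
from cell import r
import cv2,numpy as np,pickle
d={}
for n in["scene","top"]:
    s=r.snapshot(n);d[n]=s
    cv2.imwrite(f"pics/{n}0.png",s["frame"][:,:,::-1])
    print(n,s["mtx"],s["R"],s["t"])
pickle.dump(d,open("s0.pkl","wb"));print(r.get_clock())
E
```

```text
pics
scene [[580.41952507   0.         321.22708267]
 [  0.         580.41952507 232.3214666 ]
 [  0.           0.           1.        ]] [[-0.80416131  0.59402249  0.02149092]
 [ 0.40070258  0.56844926 -0.71854219]
 [-0.43904672 -0.56921236 -0.69515125]] [ 0.49268271 -0.19550202  1.82605705]
top [[611.73457433   0.         330.38801409]
 [  0.         611.73457433 233.80694413]
 [  0.           0.           1.        ]] [[-0.02359686 -0.99964867  0.01207191]
 [-0.99726254  0.02269069 -0.07037437]
 [ 0.07007573 -0.01369948 -0.9974476 ]] [-0.00774674  0.62348931  1.79795276]
0.1
```

View pics/top0.png

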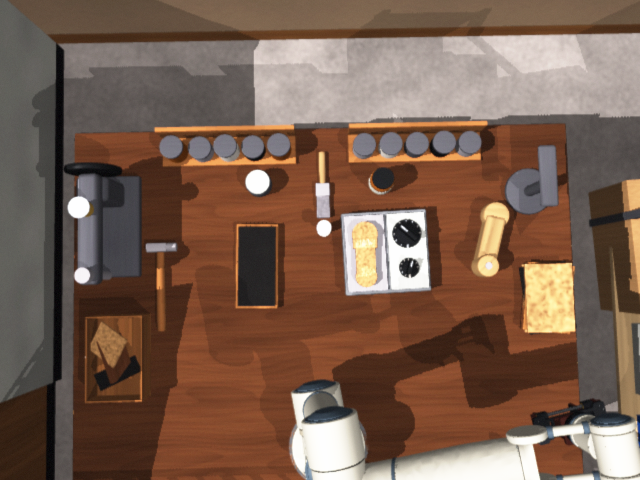

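View pics/scene0.png

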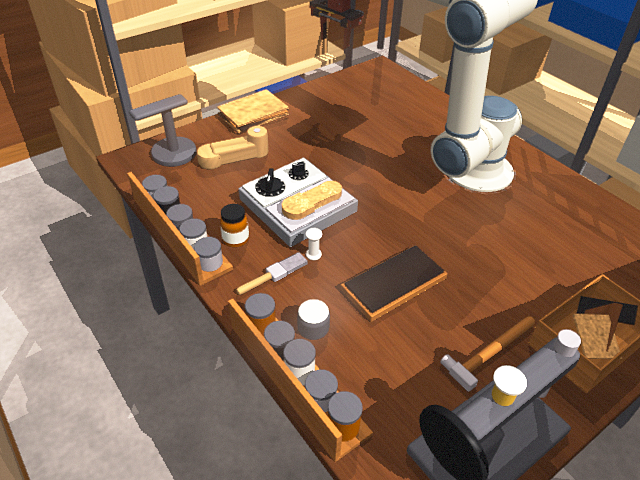

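The top view shows the warmer near pixel (387,252), with the big knob at (407,234) and the small one at (409,268). The sole is at (366,254) and the block at (257,266). I'll enlarge those areas to read them better.

Run:
```python
import cv2,pickle
d=pickle.load(open("s0.pkl","rb"))
t=d["top"]["frame"][:,:,::-1]
cv2.imwrite("pics/w.png",cv2.resize(t[200:300,335:440],None,fx=6,fy=6,interpolation=cv2.INTER_CUBIC)[:600])
cv2.imwrite("pics/b.png",cv2.resize(t[215:315,225:340],None,fx=6,fy=6,interpolation=cv2.INTER_CUBIC))
s=d["scene"]["frame"][:,:,::-1]
cv2.imwrite("pics/sc.png",cv2.resize(s[150:320,230:450],None,fx=3.5,fy=3.5,interpolation=cv2.INTER_CUBIC))
```

```text
(no output)
```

View pics/w.png

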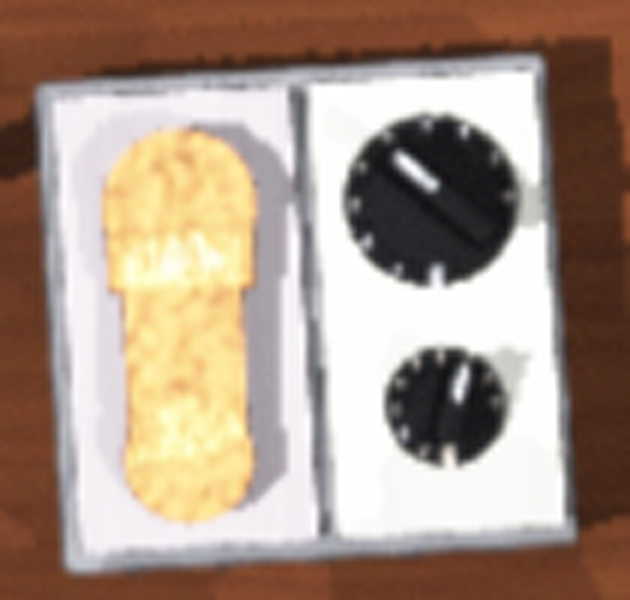

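View pics/b.png

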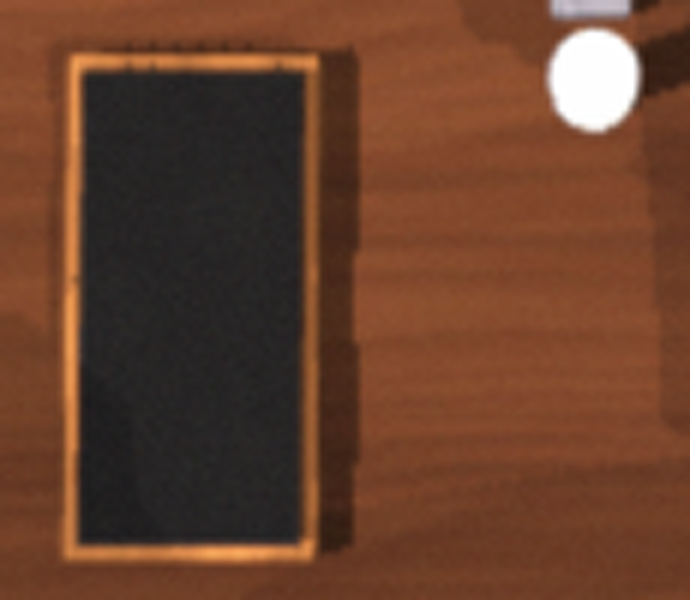

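View pics/sc.png

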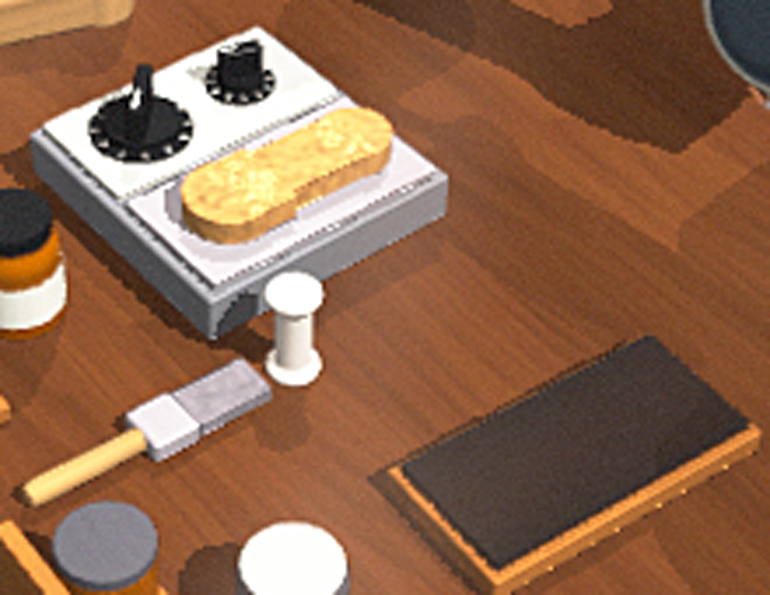

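```bash
cat > h.py <<'E'
import numpy as np,pickle,cv2
def ray(s,u,v,z):
    d=s["R"].T@np.linalg.solve(s["mtx"],[u,v,1]); c=-s["R"].T@s["t"]
    return c+d*(z-c[2])/d[2]
def proj(s,X):
    p=s["mtx"]@(s["R"]@np.asarray(X)+s["t"]); return p[:2]/p[2]
E
python3 - <<'E'
from h import *
from cell import r
print(r.get_tool_rot())
d=pickle.load(open("s0.pkl","rb"));t=d["top"];s=d["scene"]
def W(u,v,z,o=(335,200),k=6,S=t): return ray(S,(u+.5)/k-.5+o[0],(v+.5)/k-.5+o[1],z)
def p(n,X):print(n,np.round(X[:2],4))
c=[W(*q,.06) for q in[(40,88),(543,57),(576,540),(70,570)]]
for q in c:p("wc",q)
p("wcen",np.mean(c,0)); e=lambda a,b:np.arctan2(*(b-a)[1::-1]); print("warmer yaw",e(c[3],c[0]),e(c[2],c[1]),e(c[1],c[0])-np.pi/2)
L=.065
p("big base",W(431,199,L));p("timer base",W(447,406,L))
a=W(397,155,.105);b=W(432,188,.105);p("ptr",a);p("ptr2",b);print(e(b,a)); 
b2=W(480,243,.105);p("bar end",b2);print(e(b2,a))
a=W(465,368,.099);b=W(458,400,.099);p("tm",a);print(e(b,a))
a=W(180,128,.084);b=W(190,522,.084);p("toe",a);p("heel",b);p("mid",(a+b)/2);print("yaw",e(b,a))
for v in(310,360,410):
    pass
p("waistL",W(124,360,.084));p("waistR",W(246,360,.084))
k=[W(*q,.03,(225,215)) for q in[(70,55),(319,55),(315,558),(64,558)]]
for q in k:p("bl",q)
p("blcen",np.mean(k,0));print(e(k[3],k[0]),e(k[2],k[1]),e(k[1],k[0])-np.pi/2)
k=[W(*q,.03,(225,215)) for q in[(83,71),(306,71),(302,546),(78,546)]]
p("rubber",np.mean(k,0));print(e(k[3],k[0]),e(k[2],k[1]),e(k[1],k[0])-np.pi/2)
S=lambda u,v,z:W(u,v,z,(230,150),3.5,s)
print("scene block")
k=[S(*q,.03) for q in[(390,472),(650,337),(760,430),(497,583)]]
for q in k:p("",q)
p("cen",np.mean(k,0))
k=[S(*q,.06) for q in[(32,145),(260,28),(447,178),(213,295)]]
for q in k:p("w",q)
p("cen",np.mean(k,0))
p("spool",S(294,290,.08));p("spool top",W(594,80,.08,(225,215)))
E
```

```text
[-3.13988764e+00 -1.18441765e-04  2.20824838e-01]
wc [ 0.677  -0.0547]
wc [ 0.6867 -0.3005]
wc [ 0.4518 -0.3084]
wc [ 0.4432 -0.0634]
wcen [ 0.5647 -0.1817]
warmer yaw 0.03704346727163332 0.03351761555453771 0.03945643632282092
big base [ 0.6182 -0.2428]
timer base [ 0.5178 -0.2473]
ptr [ 0.6367 -0.2218]
ptr2 [ 0.6206 -0.2379]
0.7869061369312194
bar end [ 0.594  -0.2599]
0.7277343263850353
tm [ 0.5352 -0.2517]
-0.24839362651889307
toe [ 0.6537 -0.1207]
heel [ 0.4653 -0.1203]
mid [ 0.5595 -0.1205]
yaw -0.002241493687891558
waistL [ 0.5431 -0.0908]
waistR [ 0.5418 -0.1492]
bl [0.6588 0.2558]
bl [0.656  0.1331]
bl [0.4092 0.1394]
bl [0.4122 0.2619]
blcen [0.534  0.1976]
-0.024653442054839384 -0.025466368880332373 -0.022549364267233418
rubber [0.533  0.1974]
-0.023510974544487948 -0.025686437237324798 -0.02260235649343012
scene block
 [0.659  0.1441]
 [0.416 0.152]
 [0.4158 0.2678]
 [0.6605 0.2634]
cen [0.5378 0.2068]
w [ 0.6985 -0.2771]
w [ 0.4577 -0.2999]
w [ 0.4498 -0.0532]
w [ 0.677  -0.0501]
cen [ 0.5707 -0.1701]
spool [ 0.6368 -0.003 ]
spool top [ 0.6365 -0.0022]
```

Run:
```python
from h import *
from cell import r
r.move_ptp([.6165,-.242,.22],[np.pi,0,.757])
print(r.get_joint_pos(),r.get_clock(),r.get_contact_force(),r.get_torque())
s=r.snapshot("wrist");pickle.dump(s,open("w1.pkl","wb"))
cv2.imwrite("pics/w1.png",s["frame"][:,:,::-1])
for n,X in dict(knob=[.617,-.2425,.105],).items():print(n,proj(s,X))
```

```text
[-4.27084627e-01  2.74659865e-01  9.72374413e-01 -3.22190860e-04
  1.89458170e+00  3.88322345e-01] 2.2333 [ 0.83453977  0.01747855 -1.00326865] [-0.06418494 -0.02662815 -0.06570075]
knob [319.31965528 223.66640719]
```

View pics/w1.png

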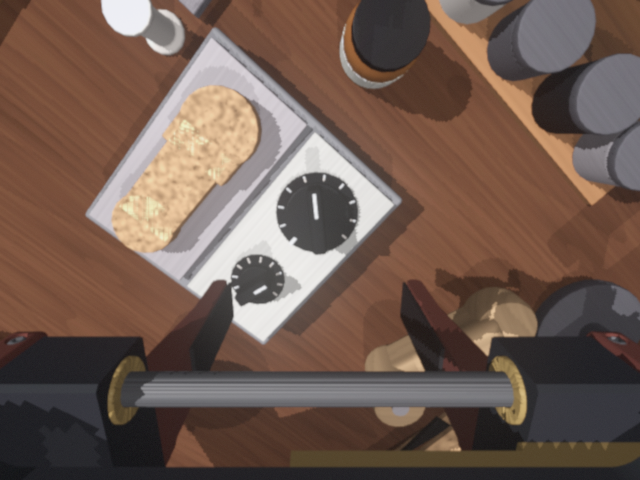

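Run:
```python
from h import *
s=pickle.load(open("w1.pkl","rb"));f=s["frame"][:,:,::-1]
cv2.imwrite("pics/w1c.png",cv2.resize(f[150:320,200:410],None,fx=3.5,fy=3.5,interpolation=cv2.INTER_CUBIC))
cv2.imwrite("pics/w1d.png",cv2.resize(f[70:270,80:280],None,fx=3,fy=3,interpolation=cv2.INTER_CUBIC))
c=-s["R"].T@s["t"];print(c,s["R"])
```

```text
[ 0.6744057  -0.18496747  0.41458532] [[ 6.85221822e-01 -7.28334413e-01  1.91406801e-04]
 [-6.94524945e-01 -6.53334466e-01  3.01312424e-01]
 [-2.19331155e-01 -2.06598785e-01 -9.53525451e-01]]
```

View pics/w1c.png

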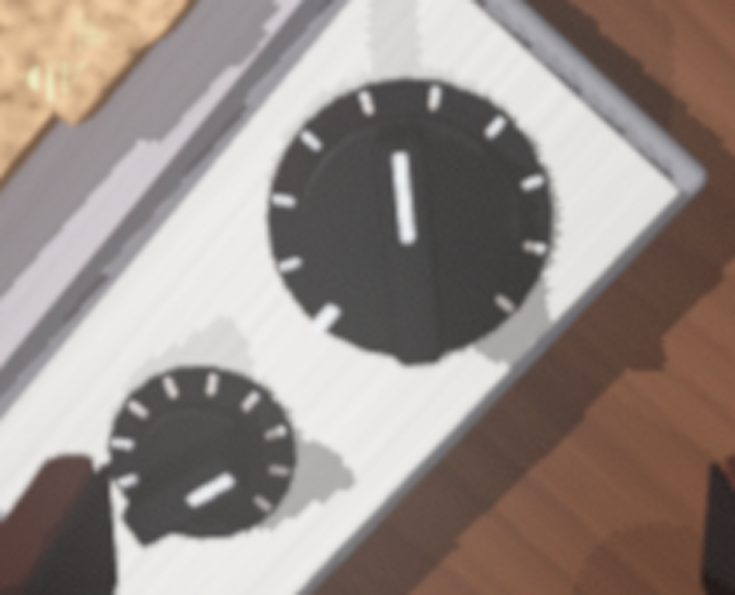

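View pics/w1d.png

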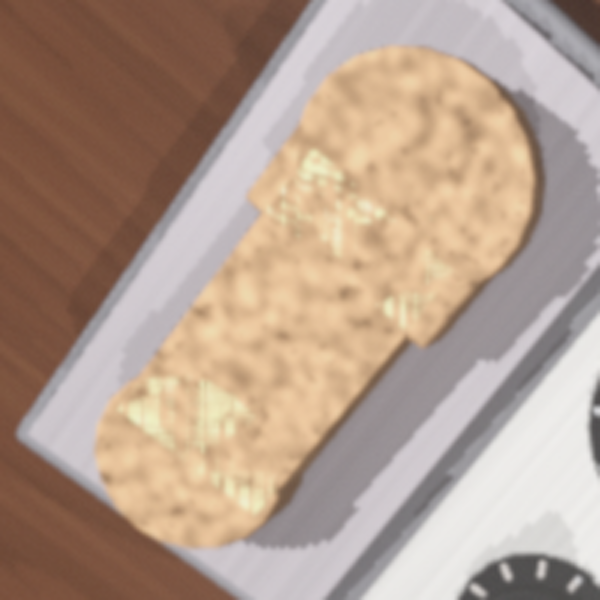

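Run:
```python
from h import *
s=pickle.load(open("w1.pkl","rb"))
def W(u,v,z,o,k): return ray(s,(u+.5)/k-.5+o[0],(v+.5)/k-.5+o[1],z)
e=lambda a,b:np.arctan2(*(b-a)[1::-1])
K=lambda u,v,z:W(u,v,z,(200,150),3.5)
a=K(400,153,.105);b=K(407,243,.105);print("ptr",a,b,e(b,a))
a2=K(413,362,.105);print("bar far",a2,e(a2,a))
print("base",K(410,221,.064),"off tick",K(325,318,.065), e(K(410,221,.065),K(325,318,.065)))
print("cornerR",K(704,178,.06))
S=lambda u,v,z:W(u,v,z,(80,70),3)
z=.084
la,lb=S(262,214,z),S(150,372,z); ra,rb=S(405,343,z),S(285,487,z)
print("waist",la,lb,ra,rb,e(lb,la),e(rb,ra))
l,rr=S(248,194,z),S(425,347,z);print("step",l,rr,(l+rr)/2,e(l,rr)+np.pi/2)
print("heel",S(185,547,z),S(98,450,z)); print("toe",S(420,46,z),S(540,180,z))
```

```text
ptr [ 0.63421015 -0.21952976  0.105     ] [ 0.61803942 -0.2372043   0.105     ] 0.8298007312506173
bar far [ 0.59486555 -0.26122306  0.105     ] 0.8143727097880198
base [ 0.61608864 -0.24016508  0.064     ] off tick [ 0.57658245 -0.24185155  0.065     ] -3.095147646260543
cornerR [ 0.68488423 -0.29554049  0.06      ]
waist [ 0.57406623 -0.09001862  0.084     ] [ 0.50944527 -0.09258709  0.084     ] [ 0.57297776 -0.14655123  0.084     ] [ 0.50789121 -0.14709731  0.084     ] 0.039725789029564224 0.008389802544097697
step [ 0.5759392  -0.08343687  0.084     ] [ 0.57634806 -0.15199189  0.084     ] [ 0.57614363 -0.11771438  0.084     ] 0.0059638863978026535
heel [ 0.46745017 -0.13499377  0.084     ] [ 0.47602834 -0.09473372  0.084     ]
toe [ 0.6446135  -0.09584526  0.084     ] [ 0.64020414 -0.14580093  0.084     ]
```

The big knob's axis is at about (0.617, -0.241). Its pointer yaw is about 0.80 and the off tick is near 3.18, so it needs about 2.38 rad of anticlockwise turn. Next I grip the bar.

Run:
```python
from h import *
from cell import r
r.move_straight([.617,-.2412,.15],[np.pi,0,.80],rate=.15)
print(r.move_straight([.617,-.2412,.0785],rate=.08,force_limit=15))
print(r.get_tool_pos(),r.get_contact_force(),r.get_torque())
r.close(20)
print(r.get_finger_gap(),r.get_contact_force(),r.get_torque(),r.get_clock())
```

```text
False
[ 0.61739317 -0.24138061  0.07937283] [0.05864454 0.2734929  0.31380299] [-0.09870041  0.01420412 -0.01302142]
0.0008167411902978308 [ 0.06386594 -1.22537416  0.34934456] [-0.03816148  0.02003354  0.00309656] 5.2833
```

The gap reads 0.8 mm where the bar should give 14, so I'll look before turning.

Run:
```python
from h import *
from cell import r
print(r.get_finger_gap(),r.get_tool_pos(),r.get_tool_rot())
d={n:r.snapshot(n) for n in("wrist","scene","top")}
pickle.dump(d,open("s2.pkl","wb"))
a=d["wrist"]["frame"][:,:,::-1];cv2.imwrite("pics/w2.png",a)
b=cv2.resize(d["scene"]["frame"][130:260,210:380,::-1],None,fx=4,fy=4,interpolation=cv2.INTER_CUBIC)
cv2.imwrite("pics/s2.png",b)
```

```text
0.0008167411902978308 [ 0.6170098  -0.24122275  0.0784889 ] [ 3.14156328e+00 -7.49745189e-06  7.99958177e-01]
```

View pics/w2.png

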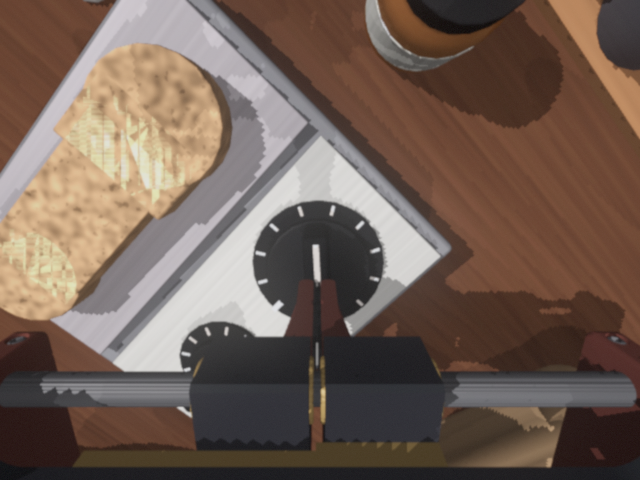

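View pics/s2.png

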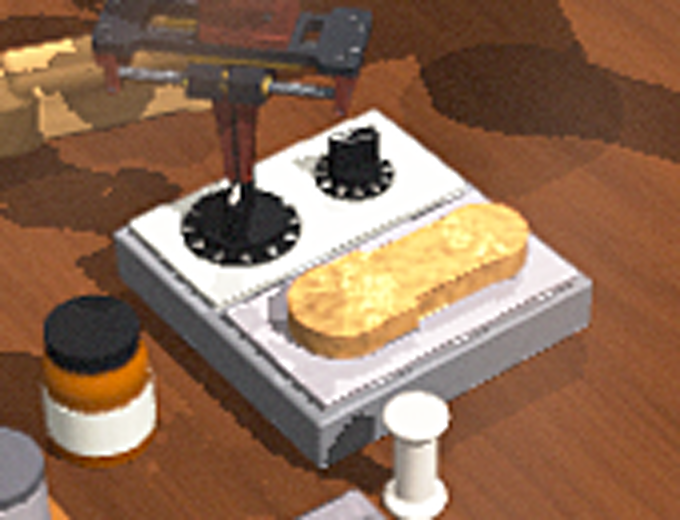

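Run:
```python
from h import *
d=pickle.load(open("s2.pkl","rb"))
s=d["wrist"]
for n in("wrist","scene","top"):
  print(n,[proj(d[n],X).round(1).tolist() for X in([.617,-.2412,.0785],[.617,-.2412,.0975],[.617,-.2412,.105])])
f=s["frame"][:,:,::-1]
cv2.imwrite("pics/w2c.png",cv2.resize(f[190:370,230:410],None,fx=3.3,fy=3.3,interpolation=cv2.INTER_CUBIC))
f=d["top"]["frame"][:,:,::-1]
cv2.imwrite("pics/t2c.png",cv2.resize(f[190:310,340:460],None,fx=5,fy=5,interpolation=cv2.INTER_CUBIC))
```

```text
wrist [[320.4, 273.5], [320.8, 286.8], [320.9, 292.8]]
scene [[269.8, 182.1], [269.5, 176.8], [269.4, 174.7]]
top [[406.5, 232.8], [407.4, 232.4], [407.8, 232.2]]
```

View pics/w2c.png

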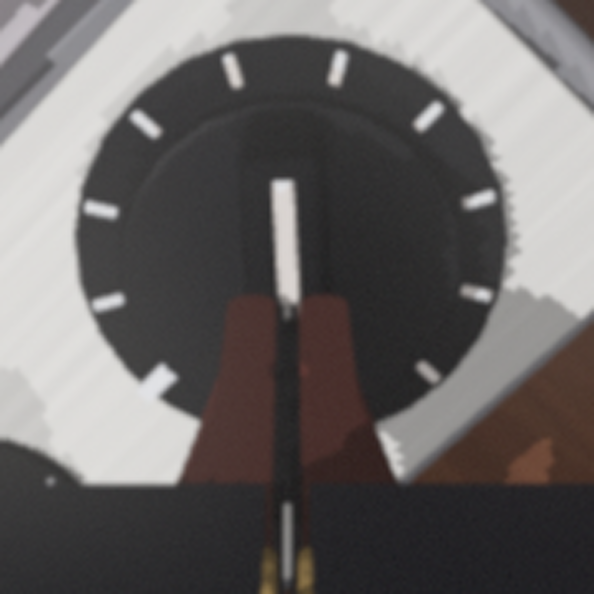

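View pics/t2c.png

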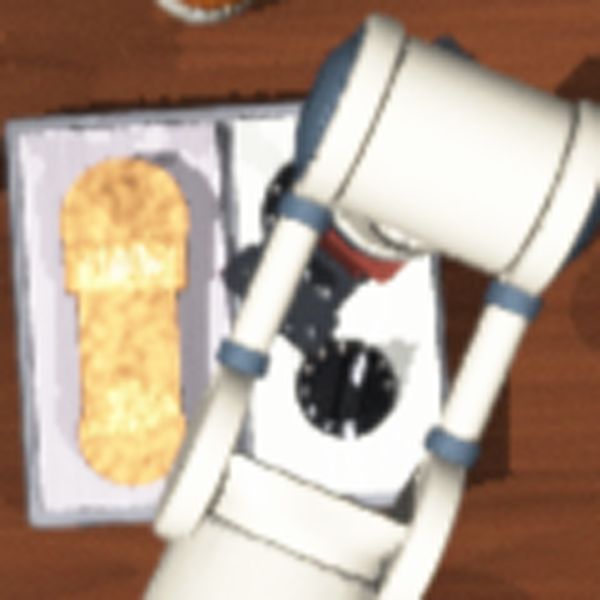

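Run:
```python
from h import *
d=pickle.load(open("s2.pkl","rb"))
s=d["wrist"];print(s["mtx"][0,0])
c,si=np.cos(.8),np.sin(.8)
k=np.array([.617,-.2412,0])
f=s["frame"][:,:,::-1].copy();f=cv2.resize(f[190:370,230:410],None,fx=3.3,fy=3.3,interpolation=cv2.INTER_CUBIC)
def P(S,x,y,z):return proj(S,k+[c*x-si*y,si*x+c*y,z])
for x,y,z in[(.0315,.007,.105),(.0315,-.007,.105),(0,.007,.105),(0,-.007,.105),(.0315,.007,.073),(0,.01,.0785),(0,-.01,.0785)]:
    q=P(s,x,y,z);qq=(q+.5-[230,190])*3.3;print(x,y,z,q.round(1),qq.round())
    cv2.circle(f,tuple(int(v) for v in qq),3,(0,255,255),1)
cv2.imwrite("pics/w2e.png",cv2.convertScaleAbs(f,alpha=1.6,beta=30))
g=d["scene"]["frame"][:,:,::-1]
g=cv2.resize(g[140:200,240:310],None,fx=8,fy=8,interpolation=cv2.INTER_CUBIC)
cv2.imwrite("pics/s2e.png",cv2.convertScaleAbs(g,alpha=1.6,beta=30))
```

```text
344.4193333591413
0.0315 0.007 0.105 [307.4 236.7] [257. 156.]
0.0315 -0.007 0.105 [334.9 236.7] [348. 156.]
0 0.007 0.105 [307.9 292.8] [259. 341.]
0 -0.007 0.105 [333.9 292.8] [345. 341.]
0.0315 0.007 0.073 [308.8 221.2] [262. 105.]
0 0.01 0.0785 [304.  273.5] [246. 277.]
0 -0.01 0.0785 [336.8 273.5] [354. 277.]
```

View pics/w2e.png

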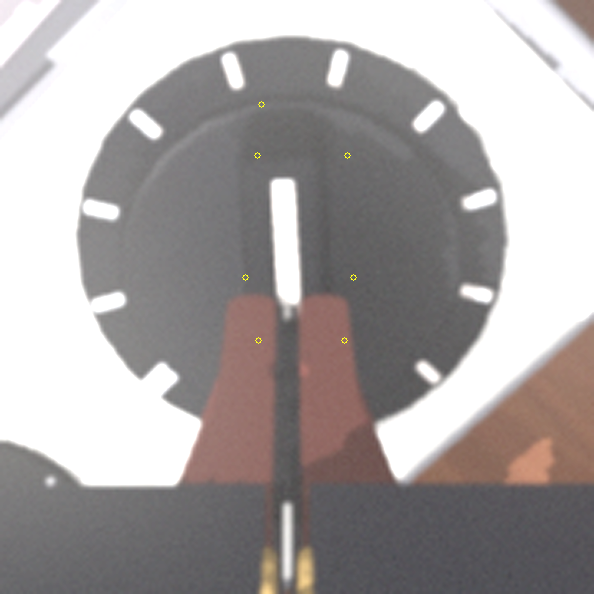

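View pics/s2e.png

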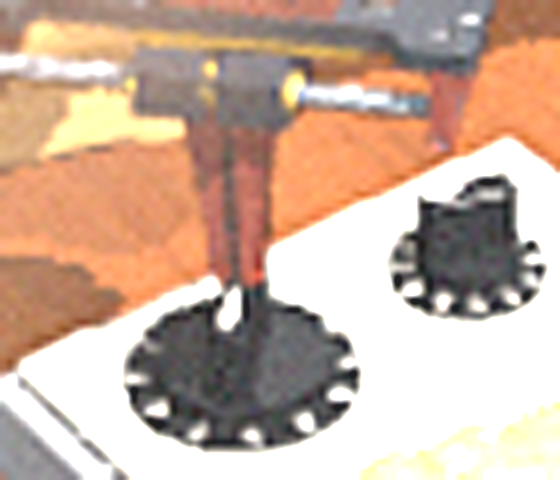

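Run:
```python
from h import *
s=pickle.load(open("w1.pkl","rb"))
k=np.array([.6165,-.242,0]);c,si=np.cos(.757),np.sin(.757)
for z in(.22,.24,.26):
  for x in(.01,0,-.01):
    print(z,x,[proj(s,k+[c*x-si*y,si*x+c*y,z]).round(1).tolist() for y in(.044,.055,-.044,-.055)])
d=pickle.load(open("s2.pkl","rb"))
k=np.array([.617,-.2412,0]);c,si=np.cos(.8),np.sin(.8)
for z in(.0785,.09,.105):
  for x in(.01,-.01):
    print(z,x,[((proj(d["wrist"],k+[c*x-si*y,si*x+c*y,z])+.5-[230,190])*3.3).round(1).tolist() for y in(0,.01,-.01)])
f=s["frame"][:,:,::-1]
cv2.imwrite("pics/w1f.png",cv2.convertScaleAbs(cv2.resize(f[250:400,180:460],None,fx=2.8,fy=2.8,interpolation=cv2.INTER_CUBIC),alpha=1.6,beta=30))
```

```text
0.22 0.01 [[246.4, 256.4], [228.1, 256.4], [392.8, 256.1], [411.1, 256.0]]
0.22 0 [[247.5, 271.8], [229.4, 271.8], [391.8, 271.5], [409.8, 271.4]]
0.22 -0.01 [[248.5, 286.7], [230.7, 286.8], [390.7, 286.5], [408.5, 286.4]]
0.24 0.01 [[239.3, 269.0], [219.1, 269.0], [400.6, 268.7], [420.7, 268.6]]
0.24 0 [[240.6, 285.7], [220.7, 285.8], [399.3, 285.4], [419.1, 285.4]]
0.24 -0.01 [[241.8, 302.0], [222.3, 302.0], [398.0, 301.7], [417.6, 301.6]]
0.26 0.01 [[230.6, 284.5], [208.2, 284.5], [410.1, 284.1], [432.5, 284.1]]
0.26 0 [[232.1, 302.8], [210.1, 302.8], [408.5, 302.5], [430.5, 302.4]]
0.26 -0.01 [[233.6, 320.5], [212.0, 320.6], [406.9, 320.2], [428.6, 320.1]]
0.0785 0.01 [[300.1, 226.5], [245.3, 226.6], [354.9, 226.5]]
0.0785 -0.01 [[299.8, 326.5], [246.6, 326.5], [353.1, 326.5]]
0.09 0.01 [[300.8, 249.8], [243.0, 249.8], [358.7, 249.8]]
0.09 -0.01 [[300.5, 354.5], [244.4, 354.5], [356.6, 354.4]]
0.105 0.01 [[301.9, 284.3], [239.5, 284.3], [364.3, 284.3]]
0.105 -0.01 [[301.5, 395.8], [241.1, 395.9], [361.9, 395.8]]
```

View pics/w1f.png

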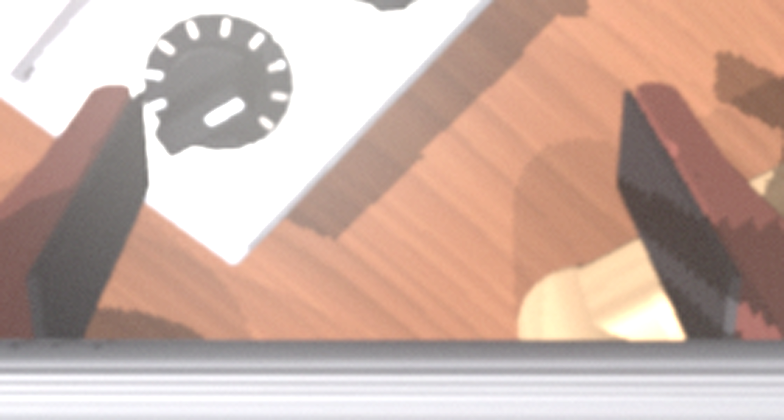

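The tips look about 30 mm higher than the reported TCP in both wrist pictures (open and shut) and in the scene view. That explains the fingers shutting above the bar. I'll check it by touch, with a gentle force-limited probe down onto the bar top, which is at 0.105.

Run:
```python
from cell import r
p=r.get_tool_pos()
print(r.move_straight([.617,-.2412,.0665],rate=.02,force_limit=4))
print(r.get_tool_pos(),r.get_contact_force(),r.get_torque(),r.get_finger_gap(),r.get_clock())
```

```text
True
[ 0.61729591 -0.24131181  0.07307677] [ 0.02906245 -0.2598628   4.55800552] [-0.00734721  0.03808356  0.04269152] 0.0005503226948196995 5.8333
```

The touch came at a reported 0.073, and the bar top is at 0.105. So the real tips sit 32 mm above the reported TCP, and I'll correct for that from here on.

```bash
cat >> h.py <<'E'
DZ=.032  # true tip height = reported TCP z + DZ
E
python3 - <<'E'
from h import *
from cell import r
r.move_straight([.617,-.2412,.080],rate=.1)
r.release(); print(r.get_finger_gap())
print(r.move_straight([.617,-.2412,.080-DZ],rate=.06,force_limit=8))
r.close(30)
print(r.get_finger_gap(),r.get_tool_pos(),r.get_contact_force(),r.get_torque(),r.get_joint_pos(),r.get_clock())
s=r.snapshot("wrist");cv2.imwrite("pics/w3.png",s["frame"][:,:,::-1])
E
```

```text
0.08794891051433847
False
0.013678759181989186 [ 0.61744561 -0.24169407  0.04806869] [ 2.45320106 -2.55425907 -2.23970072] [-0.46396803 -0.52377422 -0.03437808] [-4.24236132e-01  2.76396002e-01  1.27481807e+00 -2.95687221e-04
  1.58977796e+00  3.46832208e-01] 9.2667
```

View pics/w3.png

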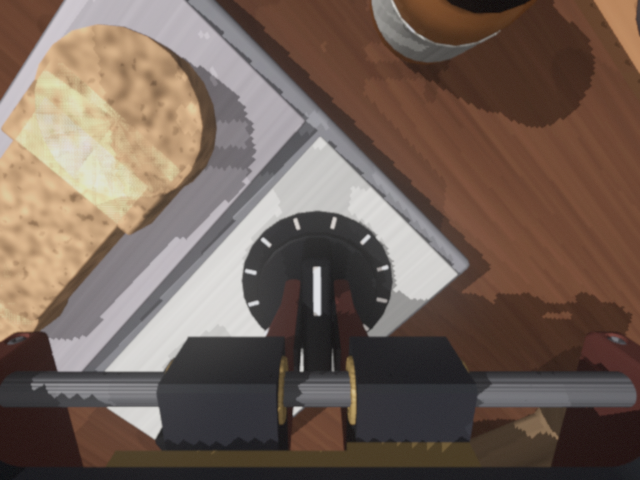

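The bar is held, with the gap at 13.7 mm. Now I turn joint 6 in the direction that increases yaw, watching the torque.

Run:
```python
from h import *
from cell import r
q0=np.array(r.get_joint_pos())
for a in(.4,.8,1.2,1.6,1.9,2.15,2.25,2.32,2.38,2.43,2.48):
    q=q0.copy();q[5]-=a;r.move_joints(q)
    T=r.get_torque();F=r.get_contact_force()
    print(a,np.round(T,2),np.round(F,1),round(r.get_joint_pos()[5],3),round(r.get_finger_gap(),4),r.get_clock())
    if abs(T[2])>1.2 or np.linalg.norm(F)>35:break
```

```text
0.4 [-0.33 -0.46  0.07] [ 2.2 -2.  -2.5] -0.05 0.0137 9.7833
0.8 [-0.33 -0.52  0.05] [ 2.4 -1.4 -1.5] -0.448 0.0136 10.25
1.2 [-0.36 -0.74  0.01] [ 3.5 -1.8 -1.2] -0.848 0.0138 10.7167
1.6 [-0.32 -0.84  0.04] [ 4.6 -1.8 -2.3] -1.248 0.0139 11.1833
1.9 [-0.4  -0.98  0.06] [ 5.5 -1.7 -1. ] -1.547 0.014 11.575
2.15 [-0.35 -1.02  0.05] [ 4.8 -1.5 -2.7] -1.798 0.0142 11.925
2.25 [-0.32 -1.03  0.08] [ 5.  -1.9 -2.5] -1.898 0.0139 12.175
2.32 [-0.28 -1.03  0.07] [ 5.1 -1.  -1.9] -1.967 0.0141 12.425
2.38 [-0.26 -1.01  0.06] [ 4.2 -1.7 -2.8] -2.028 0.0138 12.675
2.43 [-0.08 -0.87 -0.73] [ 3.7 -0.8 -1. ] -2.078 0.0143 12.925
2.48 [ 0.   -0.45 -0.76] [ 1.2 -0.4 -0.4] -2.13 0.0152 13.175
```

The stop came at about 2.39 rad, as predicted: torque jumped from 0.06 to 0.75 N·m. I'll release, rise and look.

Run:
```python
from h import *
from cell import r
r.release()
p=r.get_tool_pos();print(p,r.get_tool_rot())
r.move_straight([p[0],p[1],.13],rate=.15)
r.move_ptp([.545,-.121,.19-DZ],[np.pi,0,.005])
s=r.snapshot("wrist");t=r.snapshot("top");c=r.snapshot("scene");pickle.dump((s,t,c),open("s4.pkl","wb"))
cv2.imwrite("pics/w4.png",s["frame"][:,:,::-1])
cv2.imwrite("pics/c4.png",cv2.resize(c["frame"][130:260,210:380,::-1],None,fx=4,fy=4,interpolation=cv2.INTER_CUBIC))
print(r.get_joint_pos(),r.get_clock())
```

```text
[ 0.61742993 -0.24168371  0.04804292] [-3.14106694e+00  2.69294772e-04 -3.00343728e+00]
[-2.79485327e-01 -2.54117906e-02  1.40692737e+00 -5.18401443e-06
  1.76015073e+00  1.28619599e+00] 18.0917
```

View pics/w4.png

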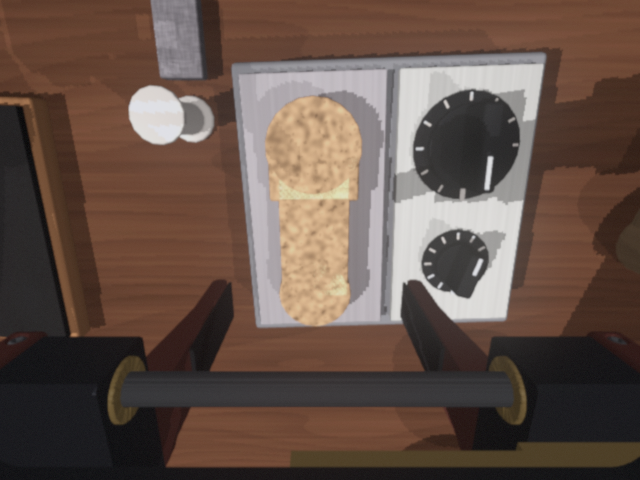

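View pics/c4.png

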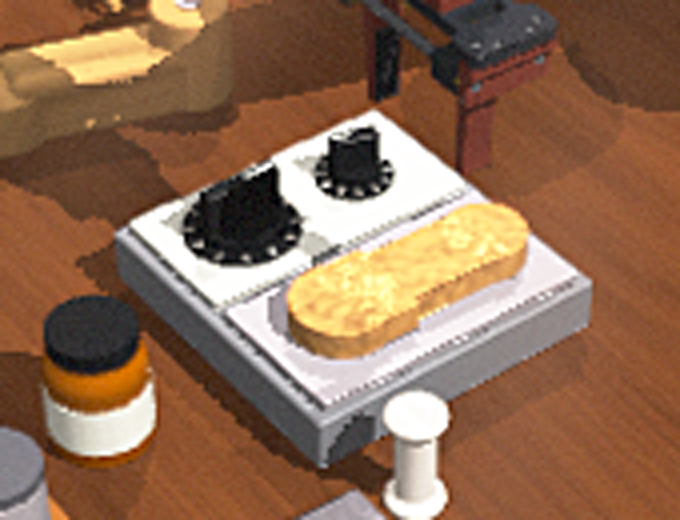

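Run:
```python
from h import *
s,t,c=pickle.load(open("s4.pkl","rb"))
f=s["frame"][:,:,::-1]
cv2.imwrite("pics/w4a.png",cv2.resize(f[75:310,395:535],None,fx=2.5,fy=2.5,interpolation=cv2.INTER_CUBIC))
cv2.imwrite("pics/w4b.png",cv2.resize(f[85:335,230:400],None,fx=2.4,fy=2.4,interpolation=cv2.INTER_CUBIC))
tt=t["frame"][:,:,::-1]
cv2.imwrite("pics/t4.png",cv2.resize(tt[200:300,335:440],None,fx=6,fy=6,interpolation=cv2.INTER_CUBIC))
```

```text
(no output)
```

View pics/w4a.png

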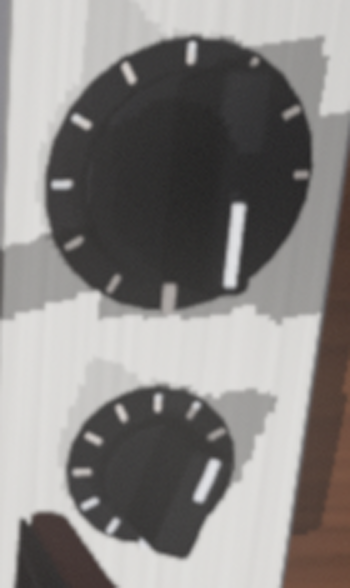

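View pics/w4b.png

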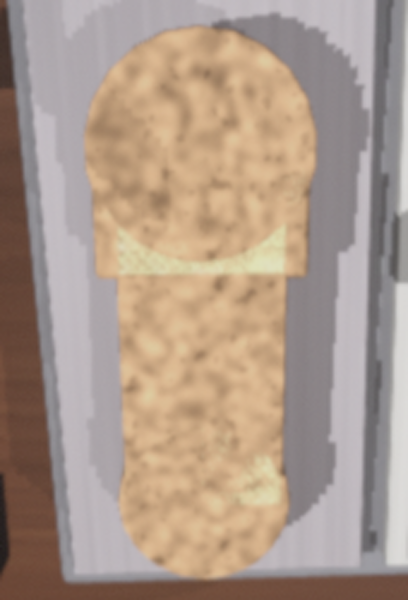

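View pics/t4.png

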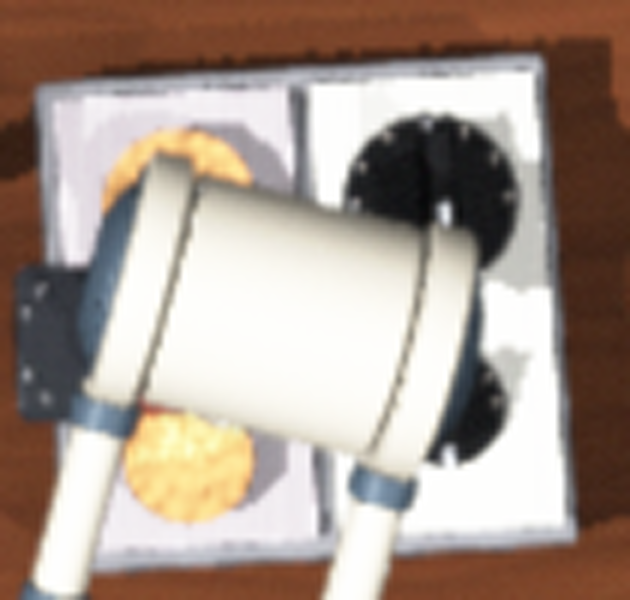

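Run:
```python
from h import *
s,t,c=pickle.load(open("s4.pkl","rb"))
def W(u,v,z,o,k): return ray(s,(u+.5)/k-.5+o[0],(v+.5)/k-.5+o[1],z)
e=lambda a,b:np.arctan2(*(b-a)[1::-1])
A=lambda u,v,z:W(u,v,z,(395,75),2.5)
a,b=A(238,205,.105),A(231,288,.105);print("thermo ptr",a,b,e(a,b)%(2*np.pi))
print("off tick dir from centre (.6165,-.2412)",A(168,298,.065))
a,b=A(213,460,.099),A(199,502,.099);print("timer line",a,b,e(a,b),e(b,a)); 
B=lambda u,v,z:W(u,v,z,(230,85),2.4)
z=.084
la,lb,ra,rb=B(117,290,z),B(120,465,z),B(286,290,z),B(284,465,z)
print(la,lb,ra,rb,e(lb,la),e(rb,ra));print("mid",(la+ra)/2,(lb+rb)/2)
print("step",B(97,275,z),B(305,275,z));print("toe/heel",B(203,27,z),B(205,578,z))
```

```text
thermo ptr [ 0.61010085 -0.24084594  0.105     ] [ 0.58683032 -0.24246776  0.105     ] 3.2111742337076556
off tick dir from centre (.6165,-.2412) [ 0.57703736 -0.24171247  0.065     ]
timer line [ 0.53178859 -0.24812272  0.099     ] [ 0.51749518 -0.24576455  0.099     ] 2.9780821315932386 -0.1635105219965545
[ 0.57031199 -0.08956599  0.084     ] [ 0.50758526 -0.08883642  0.084     ] [ 0.57057882 -0.14533176  0.084     ] [ 0.50785838 -0.14669817  0.084     ] -0.011630374734169287 0.021782337390588182
mid [ 0.5704454  -0.11744887  0.084     ] [ 0.50772182 -0.1177673   0.084     ]
step [ 0.57528172 -0.08314587  0.084     ] [ 0.57560867 -0.15140189  0.084     ]
toe/heel [ 0.65079389 -0.11771732  0.084     ] [ 0.46239536 -0.11898525  0.084     ]
```

The thermostat pointer reads 3.21 and the predicted off direction is 3.18, so it's at the stop. The timer hasn't moved. The sole is at about (0.558, -0.1195) with yaw near 0. Next I grip the waist and lift.

Run:
```python
from h import *
from cell import r
o=[np.pi,0,.005]
r.move_straight([.551,-.1195,.12-DZ],o,rate=.1)
print(r.move_straight([.551,-.1195,.0645-DZ],rate=.05,force_limit=6))
print(r.get_tool_pos())
r.close(20);print(r.get_finger_gap(),r.get_contact_force())
r.move_straight([.551,-.1195,.10-DZ],rate=.05)
r.move_straight([.551,-.1195,.19-DZ],rate=.15)
print(r.get_finger_gap(),r.get_contact_force(),r.get_clock())
d={n:r.snapshot(n) for n in("wrist","scene","top")};pickle.dump(d,open("s5.pkl","wb"))
cv2.imwrite("pics/w5.png",d["wrist"]["frame"][:,:,::-1])
```

```text
False
[ 0.55131838 -0.11959137  0.03303601]
0.05587111771954929 [0.25932429 0.38487917 1.53331358]
0.05570304571345068 [ 0.19687182  0.15257229 -1.96354475] 22.4083
```

View pics/w5.png

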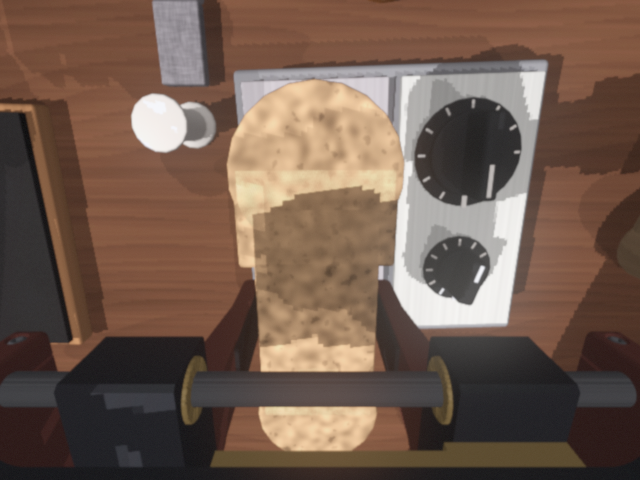

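Run:
```python
from h import *
d=pickle.load(open("s5.pkl","rb"));s=d["wrist"];z=.2095
for n,u,v in[("toe",315,80),("heel",318,455),("stepL",239,267),("stepR",394,267),("ff L",228,160),("ff R",404,160)]:print(n,ray(s,u,v,z))
e=cv2.resize(d["top"]["frame"][180:310,225:440,::-1],None,fx=3.7,fy=3.7,interpolation=cv2.INTER_CUBIC);cv2.imwrite("pics/t5.png",e)
```

```text
toe [ 0.65033607 -0.11717413  0.2095    ]
heel [ 0.4659736  -0.11937322  0.2095    ]
stepL [ 0.574557   -0.08378086  0.2095    ]
stepR [ 0.57487629 -0.1523724   0.2095    ]
ff L [ 0.62079117 -0.08229828  0.2095    ]
ff R [ 0.62111695 -0.15303763  0.2095    ]
```

View pics/t5.png

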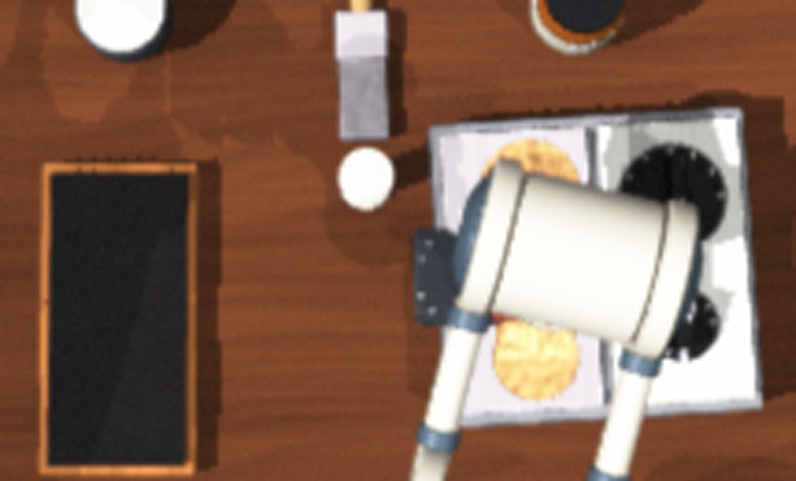

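Run:
```python
from h import *
from cell import r
o=[np.pi,0,-.024]
r.move_straight([.551,-.1195,.21-DZ],rate=.15)
r.move_straight([.527,.1978,.21-DZ],o,rate=.15)
r.move_straight([.527,.1978,.07-DZ],rate=.12)
print(r.get_tool_pos(),r.get_tool_rot(),r.get_finger_gap(),r.get_clock())
d={n:r.snapshot(n) for n in("wrist","scene","top")};pickle.dump(d,open("s6.pkl","wb"))
cv2.imwrite("pics/w6.png",d["wrist"]["frame"][:,:,::-1])
cv2.imwrite("pics/t6.png",cv2.resize(d["top"]["frame"][215:315,225:340,::-1],None,fx=6,fy=6,interpolation=cv2.INTER_CUBIC))
```

```text
[0.5276605  0.19798376 0.03912505] [-3.14102448e+00 -1.75953350e-03 -2.40345066e-02] 0.05619242872016986 26.4333
```

View pics/w6.png

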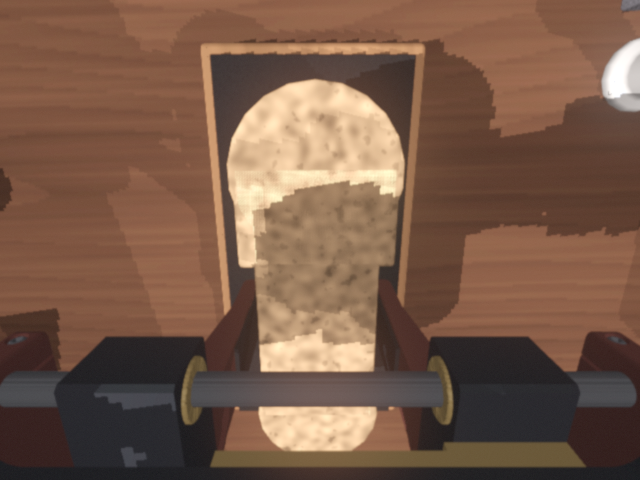

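View pics/t6.png

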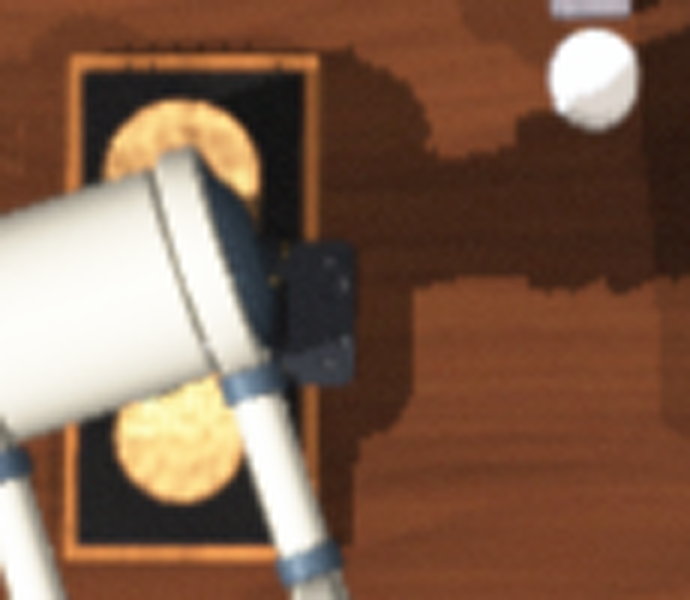

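Run:
```python
from h import *
d=pickle.load(open("s6.pkl","rb"));s=d["wrist"];t=d["top"];z=.0895+.0008
W=lambda u,v,z:ray(t,(u+.5)/6-.5+225,(v+.5)/6-.5+215,z)[:2]
print("top: toe",W(182,98,z),"heel",W(180,505,z),"ffL",W(105,165,z),"ffR",W(261,170,z),"heelL",W(114,438,z))
for n,u,v in[("toe",315,80),("heel",318,455),("stepL",239,266),("stepR",394,266),("ff L",228,160),("ff R",404,160)]:print(n,ray(s,u,v,z)[:2])
for n,u,v in[("b farL",203,46),("b farR",423,46)]:print(n,ray(s,u,v,.03)[:2])
for n,u,v in[("b rL",211,56),("b rR",415,56)]:print(n,ray(s,u,v,.03)[:2])
for v in(100,250): print("edge", v, [ray(s,u,v,.03)[:2] for u in ((205+(v-46)*.098-2), (421-(v-46)*.098+2))])
```

```text
top: toe [0.63153897 0.19434692] heel [0.43854484 0.19817322] ffL [0.60039593 0.23140806] ffR [0.59631302 0.15731054] heelL [0.4708557 0.2288975]
toe [0.62745343 0.19727177]
heel [0.44136229 0.20044545]
stepL [0.55224793 0.23321808]
stepR [0.55056448 0.16391335]
ff L [0.59855464 0.23344584]
ff R [0.59680838 0.16182513]
b farL [0.65333231 0.25594321]
b farR [0.65049666 0.14003071]
b rL [0.6485126  0.25227662]
b rR [0.64586341 0.14395652]
edge 100 [array([0.62689167, 0.25628696]), array([0.62407907, 0.14114294])]
edge 250 [array([0.53969038, 0.25742063]), array([0.53695335, 0.14481109])]
```

Run:
```python
from h import *
d=pickle.load(open("s6.pkl","rb"));s=d["wrist"]
f=s["frame"][:,:,::-1].copy()
# overlay predicted block from top estimate
c0=np.array([.534,.1976]);y=-.024
for z,col in((.03,(0,255,0)),):
  for w,h in((.125,.0625),(.1175,.055)):
    P=[]
    for a,b in((1,1),(1,-1),(-1,-1),(-1,1)):
        x,yy=a*w,b*h
        P.append(proj(s,[c0[0]+np.cos(y)*x-np.sin(y)*yy,c0[1]+np.sin(y)*x+np.cos(y)*yy,z]))
    print(np.round(P,1).tolist())
    cv2.polylines(f,[np.round(np.array(P)*16).astype(int).reshape(-1,1,2)],True,col,1,cv2.LINE_AA,4)
cv2.imwrite("pics/w6o.png",cv2.resize(f[20:320,180:440],None,fx=2,fy=2,interpolation=cv2.INTER_CUBIC))
print(-s["R"].T@s["t"], s["R"][2])
```

```text
[[199.1, 30.7], [439.1, 30.6], [403.2, 415.7], [233.8, 415.7]]
[[214.8, 46.8], [423.4, 46.7], [393.7, 407.5], [243.3, 407.5]]
[0.60826248 0.19708257 0.23390649] [-0.29906916  0.00756887 -0.95420142]
```

View pics/w6o.png

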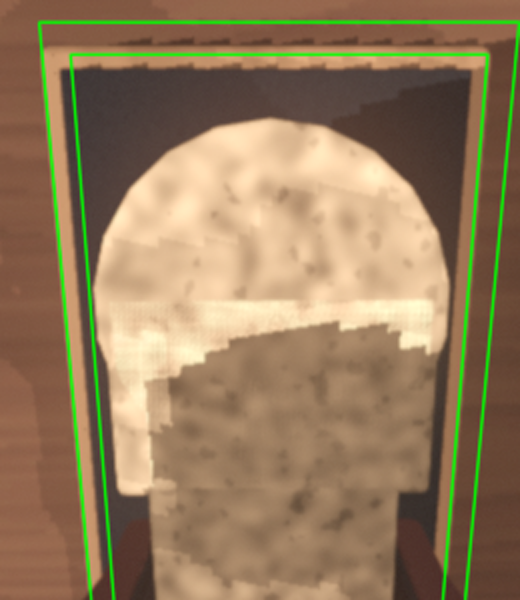

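The block looks further below than the reported height implies, so the height offset isn't the same here. I'll descend under a force limit to find contact, back off 3 mm and measure with a known height.

Run:
```python
from h import *
from cell import r
p=np.array(r.get_tool_pos());print(p)
print(r.move_straight([.527,.1985,-.016],rate=.025,force_limit=2.5))
q=np.array(r.get_tool_pos());print(q,r.get_contact_force(),r.get_torque(),r.get_finger_gap())
r.move_straight([.527,.1985,q[2]+.003],rate=.03)
print(r.get_tool_pos(),r.get_clock())
d={n:r.snapshot(n) for n in("wrist","scene","top")};pickle.dump(d,open("s7.pkl","wb"))
cv2.imwrite("pics/w7.png",d["wrist"]["frame"][:,:,::-1])
cv2.imwrite("pics/t7.png",cv2.resize(d["top"]["frame"][215:315,225:340,::-1],None,fx=6,fy=6,interpolation=cv2.INTER_CUBIC))
cv2.imwrite("pics/c7.png",cv2.resize(d["scene"]["frame"][220:330,320:460,::-1],None,fx=5,fy=5,interpolation=cv2.INTER_CUBIC))
```

```text
[0.52756046 0.19795757 0.03899   ]
True
[0.52699419 0.19827349 0.00232046] [0.24422114 0.96104473 4.37982983] [ 0.05308696 -0.07710988  0.04710058] 0.05598783815620956
[0.52684692 0.19849716 0.00508253] 28.2333
```

View pics/w7.png

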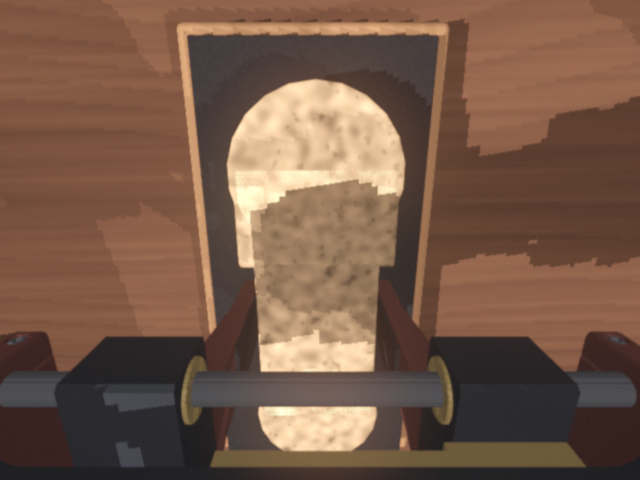

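View pics/t7.png

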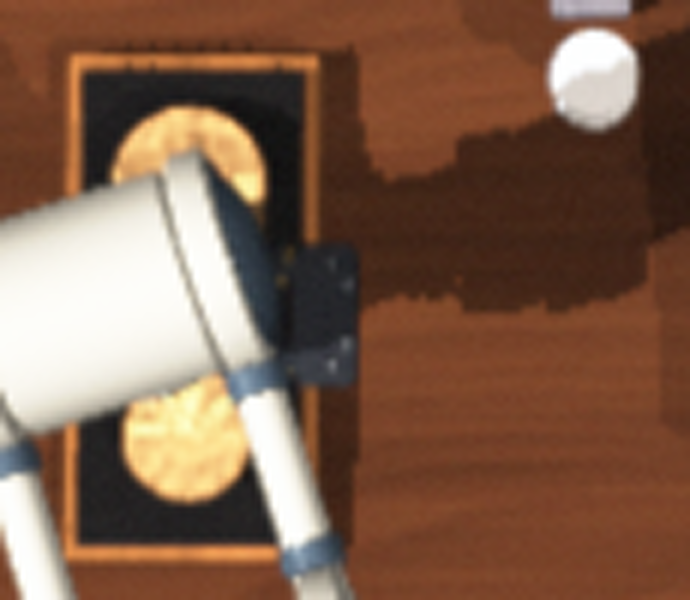

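View pics/c7.png

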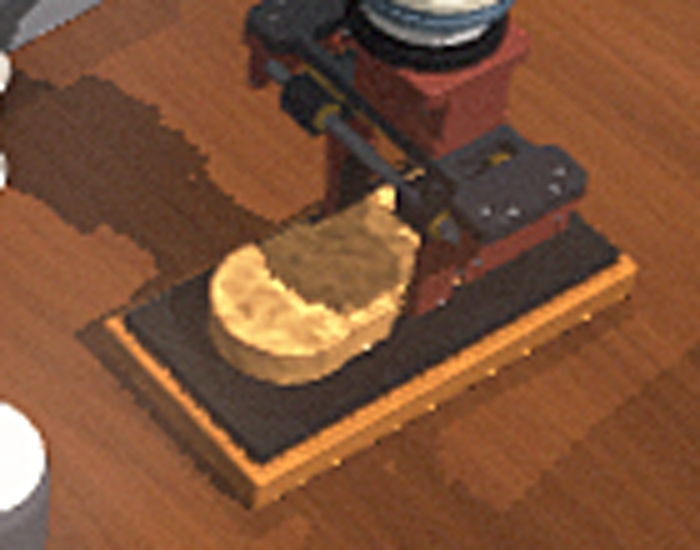

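Contact came at 0.0023 against a predicted 0.0025, so the 32 mm offset does hold here. The sole now hovers 3 mm above the rubber. In the top crop it spans about (189,104) to (188,503), and the forefoot spans columns 111–267.

Run:
```python
from h import *
d=pickle.load(open("s7.pkl","rb"));s=d["wrist"];t=d["top"];z=.057
W=lambda u,v,z:ray(t,(u+.5)/6-.5+225,(v+.5)/6-.5+215,z)[:2]
a,b=W(189,104,z),W(188,503,z)
print("top: toe",a,"heel",b,"mid",(a+b)/2,"ffL",W(111,170,z),"ffR",W(267,180,z),"heelL",W(121,440,z))
def ms(k):return[ray(s,u,v,z)[:2].round(4) for u,v,z in k]
print("toe",ms([(315,80,z)]),"heel",ms([(316,455,z)]),"steps",ms([(239,266,z),(395,266,z)]),"ff",ms([(228,165,z),(405,165,z)]))
print("block far corners",ms([(178,27,.03),(447,26,.03)]),"rubber",ms([(188,37,.03),(437,36,.03)]))
f=s["frame"][:,:,::-1]
cv2.imwrite("pics/w7c.png",cv2.resize(f[10:320,170:460],None,fx=1.9,fy=1.9,interpolation=cv2.INTER_CUBIC))
```

```text
top: toe [0.63113084 0.19464866] heel [0.43832381 0.19803471] mid [0.53472733 0.19634169] ffL [0.59989843 0.23289531] ffR [0.59330851 0.15743019] heelL [0.46934233 0.22985058]
toe [array([0.6268, 0.1978])] heel [array([0.4413, 0.2021])] steps [array([0.5521, 0.2335]), array([0.5503, 0.1642])] ff [array([0.5961, 0.2339]), array([0.5944, 0.1621])]
block far corners [array([0.6525, 0.2563]), array([0.6501, 0.1404])] rubber [array([0.6486, 0.2525]), array([0.6464, 0.1444])]
```

View pics/w7c.png

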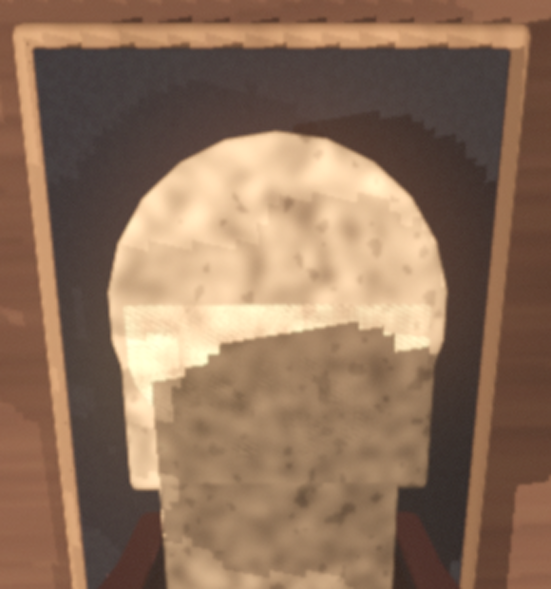

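Run:
```python
from h import *
from cell import r
r.move_straight([.5255,.1998,.0055],rate=.03)
print(r.move_straight([.5255,.1998,-.003],rate=.015,force_limit=2))
print(r.get_tool_pos(),r.get_contact_force())
r.release();print(r.get_finger_gap())
p=r.get_tool_pos()
r.move_straight([p[0],p[1],.12],rate=.1)
r.move_ptp([.40,-.02,.22],[np.pi,0,0])
print(r.get_clock())
d={n:r.snapshot(n) for n in("scene","top")};pickle.dump(d,open("s8.pkl","wb"))
cv2.imwrite("pics/t8.png",cv2.resize(d["top"]["frame"][215:315,225:340,::-1],None,fx=6,fy=6,interpolation=cv2.INTER_CUBIC))
cv2.imwrite("pics/c8.png",cv2.resize(d["scene"]["frame"][150:320,230:450,::-1],None,fx=3.5,fy=3.5,interpolation=cv2.INTER_CUBIC))
```

```text
True
[0.52568823 0.19984679 0.00221418] [-9.69466106e-04 -1.97770601e-01  3.84974758e+00]
0.08810266008005094
32.0667
```

View pics/t8.png

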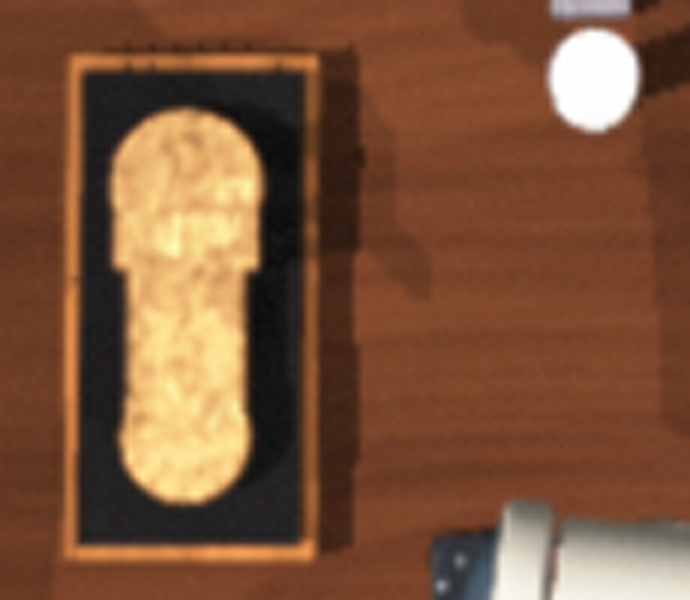

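View pics/c8.png

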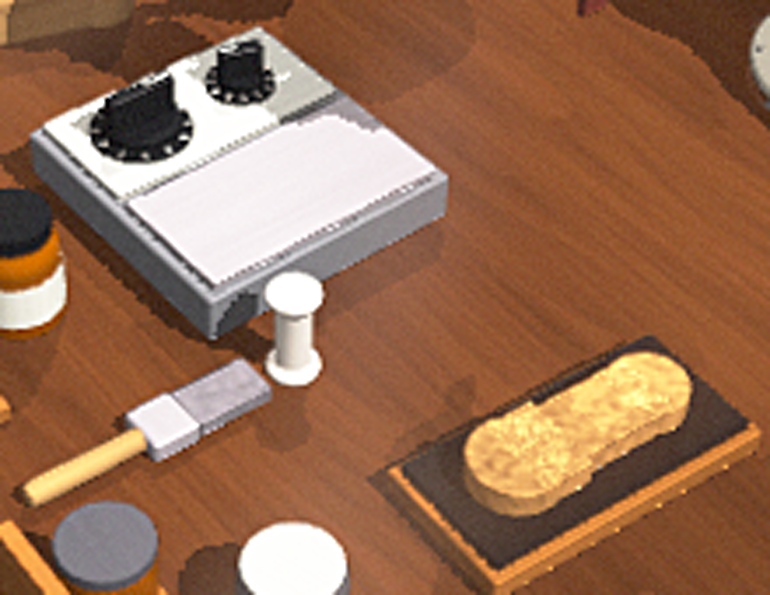

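Run:
```python
from h import *
d=pickle.load(open("s8.pkl","rb"));t=d["top"];z=.054
W=lambda u,v,z:ray(t,(u+.5)/6-.5+225,(v+.5)/6-.5+215,z)[:2]
f=t["frame"]
hsv=cv2.cvtColor(f,cv2.COLOR_RGB2HSV)
m=(((f[:,:,0]>150)&(f[:,:,1]>105)).astype(np.uint8)); m2=np.zeros_like(m);m2[228:304,241:273]=m[228:304,241:273]
ys,xs=np.nonzero(m2);P=np.array([ray(t,x,y,z)[:2] for x,y in zip(xs,ys)])
print("ext",P.min(0),P.max(0),"mean",P.mean(0))
# centreline by row
C=[]
for y in np.unique(ys):
    x=xs[ys==y]; C.append(ray(t,(x.min()+x.max())/2,y,z)[:2])
C=np.array(C);print("axis fit slope, y at x=.534",np.polyfit(C[:,0]-.534,C[:,1],1))
a,b=W(187,107,z),W(185,505,z);print("toe",a,"heel",b,(a+b)/2)
# rubber mask
k=((f.max(2)<75)|(m2>0)).astype(np.uint8);q=np.zeros_like(k);q[222:312,234:280]=k[222:312,234:280]
n,l,st,c=cv2.connectedComponentsWithStats(q);i=1+st[1:,4].argmax();print(st[i],ray(t,*c[i],.03))
rc=[W(*q,.03) for q in[(83,71),(306,71),(302,546),(78,546)]];print(np.mean(rc,0))
```

```text
ext [0.43928359 0.16081686] [0.62826082 0.23125745] mean [0.53608529 0.19813042]
axis fit slope, y at x=.534 [-0.01942492  0.19819652]
toe [0.62991804 0.19596542] heel [0.43730129 0.19982417] [0.53360966 0.19789479]
[ 238  227   38   79 2784] [0.53337729 0.19741681 0.03      ]
[0.53298077 0.1974495 ]
```

The sole is at (0.534, 0.198) with yaw about -0.02, against the block at (0.533, 0.1975) and -0.024. I'll check both knobs once more from the top view before handing in.

Run:
```python
from h import *
d=pickle.load(open("s8.pkl","rb"));d0=pickle.load(open("s0.pkl","rb"))
c=[x["top"]["frame"][200:300,375:440,::-1] for x in(d0,d)]
cv2.imwrite("pics/k8.png",cv2.resize(np.hstack(c),None,fx=6,fy=6,interpolation=cv2.INTER_CUBIC))
```

```text
(no output)
```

View pics/k8.png

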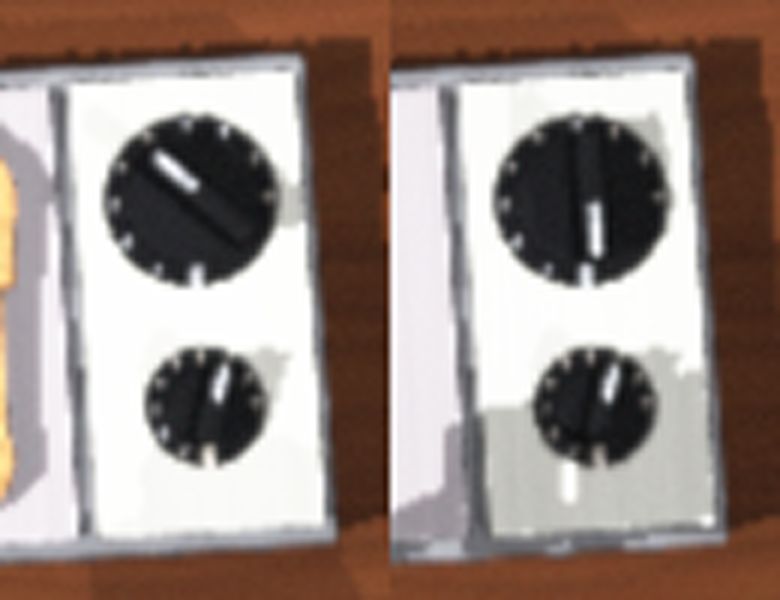

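The before and after crops match for the timer. The thermostat pointer now lines up with the off tick at about (592,230) → (587,275).

```bash
python3 -c "
from cell import r
print(r.get_contact_force(),r.get_clock());print(r.sign_off())"
```

```text
[-0.2924221  -0.11606792  0.50944329] 32.1667
the job is handed in; nothing more can be done
None
```

I turned the thermostat off first, then moved the cork sole to the cooling block, let go, moved the arm clear and handed in at about 32 s of the 72 s allowed.

- **Thermostat:** I turned it anticlockwise about 2.39 rad to its end stop. The torque jumped from 0.06 to about 0.75 N·m there and the fingers began to slip on the bar. In the pictures the pointer lines up with the off tick, at 3.21 rad against a predicted 3.18.
- **Sole:** It lies right side up, set down at about 4 N. The last top view puts it at (0.534, 0.198) with yaw about -0.02. The block is at (0.533, 0.1975) with yaw -0.024, so it is within about 1 mm and 0.3°.
- **Timer and bench:** The timer looks the same before and after, and nothing I could see in the pictures had moved. I did not measure the other items individually.

**Checks that disagreed:**
- **Finger height:** The real fingertips sit about 32 mm above the reported TCP, so my first grip closed on air over the thermostat bar. I confirmed the offset with a light touch of about 4.5 N on the bar and corrected for it. Contact on the block later matched.
- **Wrist camera:** Its close views made the block look about 7% too small. They also put the sole up to 5 mm too far along the block before the final adjustment, where the top view said about 1 mm. I moved the sole 1.5 mm back as a compromise and relied on the top view for the final check.

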